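# Cull the broken seat-rail spacer into the repair vice

### The arm

A 6-joint arm with a two-finger parallel gripper is mounted at the origin on the work surface. World frame = base frame: x ahead of the robot, y to its left, z up, the work surface at z = 0. Lengths are in m, angles in degrees, forces in N, time in s.
With the tool pointing down it reaches from about 0.4 to 0.825 m from the base axis. Payload 7 kg.
Tool frame: the origin (TCP) lies between the finger pads; the fingertips stand 19 mm ahead of it and the grasp point (between the pads) is the TCP; x points along the fingers, y is the direction in which the jaws open and shut, and the axes are right-handed (so a half turn about x gives the same grasp; the last joint's range is limited). The gripper opens to 88 mm and grips with 3 to 60 N. Pads are 19 mm wide; open, the fingers measure 130 mm over their backs; the gripper's body (78 mm by 193 mm) begins 47 mm behind the grasp point.
Start: joints at [92.424, 20.546, 0.682, 0, -70.136, -16.507], TCP at [0.164, 0.655, 0.246] pointing down, gripper open.
Joint ranges: [-176.03, 176.03], [-82.01, 121.73], [-58.28, 71.71], [-173.87, 95.51], [-174.79, -0.11], [-173.66, 173.66]. Speed limits (degrees/s): [136.94, 136.94, 172.46, 180, 180, 180].

### API

Orientations are given as [roll, pitch, yaw] about the fixed x, y, z axes, in that order (R = Rz(yaw) Ry(pitch) Rx(roll)).
In Python, from plant import * gives the robot as it stands.
- The arm moves only by the tool step_arm, never from a script. Its argument "steps" is a list of rows, each a list of 2 entries, a list of its own where there are three numbers: the shift along the tool's x, y, z in units of 0.02 m (1.0 is 0.02 m), then the turn about the tool's x in units of 6 degrees (1.0 is 6 degrees). A call has 1 to 20 rows; each row shifts and turns the commanded pose from where the row before left it, along the tool's axes as they then stand; what a row does not reach is not made up. A row lasts 1/12 s, in which the tool goes at most 41.7 mm and 7.16 degrees, less where a joint would pass 70% of its speed; a pose out of reach is approached as far as the arm can. A call with a number of a shift or a turn outside -1 to 1 is refused whole. A call with a gripper value outside its range is refused whole. "fingers" is the closure, from 0 (fully open) to 1 (shut), set as the call begins (left out, the last holds). The fingers move at their own pace and stop on an object; "grip_force" is the grip in N (left out, the last holds). Time passes only in rows, so rows that do not move let the fingers close. It gives the time, the measured TCP pose, the force and the opening at its end, in the units of the state.
- get_state(): the state, without advancing time (a new reading comes with each control period).
- capture(name): name is "scene" or "top" or "wrist"; returns the picture (420x560x3 uint8, blue, green, red); there is no depth.
- camera_model(name): a dict with "intrinsics" (3x3 intrinsics, pixels), "rvec" (rotation vector, rad) and "tvec" (3), from world to camera coordinates, as OpenCV has them. Camera axes: x right, y down, z forward; pixel columns grow to the right and rows downward; lengths in m; the calibration is good to about 2 mm. A picture is of the moment at which its call begins: read the wrist's pose just before it. camera_model takes no time and is no camera call; for the wrist camera it gives the pose at the moment of the call.
- close_job(): hands the job in, once; it reports no verdict.
The state is a dict: "time_s": time; "joints": joint angles; "qd": joint speeds; "joint_torque": joint torques, N m; "tcp_pos": TCP position; "eef_rot": TCP orientation; "contact_force": force on the tool from outside, world axes, zero at the start; "moment": the same for the moment, N m; "gripper_width": finger opening in m.
Only numpy, scipy, OpenCV 4.12 (cv2) and the standard library are available. Lean on these libraries where they do the work, as an engineer would, in place of code of your own. Each camera call takes 0.05 s, during which the arm holds its last target.

### The job

One of the five aluminium spacers in the rack has lost one of its two end lugs: find it, lift it out by its ends, put it down upright on the bare bench and let go. Then take it again across its sides and set it, without dropping it, flat on the bed of the vice, lengthwise between the jaws and about midway along them, ready to be clamped by its ends. Leave the four sound spacers standing where they are in their slots and do not disturb anything else on the bench.

Things in the scene. Friction and masses are not known exactly. Their poses are not given: they have to be found in the camera images.
- spacer_a_mid (a point): Aluminium spacer, 0.1 kg: block 42 (x) x 24 (y) x 30 mm (z up). Sound: a full-height lug 11 mm long, 12 mm wide, on each x end, 64 mm over both. ONE of spacers a to e has lost one lug (53 mm long in all, that end plain); which is not told: see or feel it. Point: centre of the 42 mm block, 15 mm above its underside, sound or broken.
- spacer_b_mid (a point): Aluminium spacer, 0.1 kg: block 42 (x) x 24 (y) x 30 mm (z up). Sound: a full-height lug 11 mm long, 12 mm wide, on each x end, 64 mm over both. ONE of spacers a to e has lost one lug (53 mm long in all, that end plain); which is not told: see or feel it. Point: centre of the 42 mm block, 15 mm above its underside, sound or broken.
- spacer_c_mid (a point): Aluminium spacer, 0.1 kg: block 42 (x) x 24 (y) x 30 mm (z up). Sound: a full-height lug 11 mm long, 12 mm wide, on each x end, 64 mm over both. ONE of spacers a to e has lost one lug (53 mm long in all, that end plain); which is not told: see or feel it. Point: centre of the 42 mm block, 15 mm above its underside, sound or broken.
- spacer_d_mid (a point): Aluminium spacer, 0.1 kg: block 42 (x) x 24 (y) x 30 mm (z up). Sound: a full-height lug 11 mm long, 12 mm wide, on each x end, 64 mm over both. ONE of spacers a to e has lost one lug (53 mm long in all, that end plain); which is not told: see or feel it. Point: centre of the 42 mm block, 15 mm above its underside, sound or broken.
- spacer_e_mid (a point): Aluminium spacer, 0.1 kg: block 42 (x) x 24 (y) x 30 mm (z up). Sound: a full-height lug 11 mm long, 12 mm wide, on each x end, 64 mm over both. ONE of spacers a to e has lost one lug (53 mm long in all, that end plain); which is not told: see or feel it. Point: centre of the 42 mm block, 15 mm above its underside, sound or broken.
- rack: Fixed plywood rack; origin under its centre. Base 120 (x) x 186 (y) x 12 mm. Six dividers, 34 mm long in x, 6 mm thick, rising 30 mm off the base, make 5 slots 30 mm wide at y = -72, -36, 0, 36, 72 mm. A spacer stands in each, x along the rack's x, top level with the dividers, sliding freely; only its two ends, beyond the dividers, can be gripped there.
- vice_bed (a point): Fixed low vice; point on its flat bed, midway between the jaws, 30 mm above the bench. Jaw faces at x = -30.5 and +30.5 mm (61 mm apart); jaws 26 mm thick, y = +-45 mm, 42 mm above the bed. Bed 90 mm wide in y, open to both y sides and above. Screw and bar reach x = -131 mm, base x = +100 mm, feet y = +-60 mm. No room there for fingers at a spacer's ends.
- tape_roll: Bystander, loose: upright-axis roll of blue masking tape, 104 mm across, 48 mm tall; origin under or at its middle.
- cone_mid: Bystander, loose: brown thread cone, 48 mm across the foot, 66 mm tall, standing in the middle of the bench; origin under or at its middle.
- cone_far: Bystander, loose: brown thread cone, 48 mm across the foot, 66 mm tall, at the far side; origin under or at its middle.
- can: Bystander, loose: orange drinks can, 66 mm across, 115 mm tall; origin under or at its middle.
- hammer: Bystander, loose: hammer lying flat, about 250 mm long along its x; origin under or at its middle.
- screwdriver: Bystander, loose: screwdriver lying flat, about 150 mm long along its x; origin under or at its middle.
- tape_measure: Bystander, loose: yellow tape measure, 70 x 40 x 50 mm tall; origin under or at its middle.
Things that resemble listed ones, but are neither listed nor needed, are in the scene too. Leave any brown or pink look-alike of the part that bears spacer_e_mid alone.

How it is judged:
By the outcome, as a careful person would: the job done as asked, in the order asked, and still so for the second after the job is handed in, with the robot touching nothing.
It also fails if it takes over 64 s, if anything falls off the work surface, if the arm or the gripper's body presses on something with over 40 N, if the wrist force passes 120 N, or if a joint passes its speed limit or range.

## Working session

There is one attempt and no reset: what is moved stays moved. The work goes in short steps, Python scripts to look and compute and a tool call to move; the robot and the scene stay as the last step left them, time stands still between calls to the robot, and variables do not carry over. Pictures are saved under pics/ and viewed, and the job is handed in when it is done.

Besides the shell and the picture viewer there is one more tool, called after "Emit:" by a JSON object that holds its "method" and its "body", one argument or row to a line. step_arm: Moves the arm, as the interface text tells. Its arguments: {"type":"object","properties":{"steps":{"type":"array","items":{"type":"array"}},"fingers":{"type":"number"},"grip_force":{"type":"number"}},"required":["steps"]}

```bash
mkdir -p pics; ls; cat > h.py <<'E'
from plant import *
import numpy as np, cv2
def cam(n):
    m=camera_model(n); return np.array(m["intrinsics"],float),np.array(m["rvec"],float).reshape(3),np.array(m["tvec"],float).reshape(3)
def px2w(n,u,v,z,m=None):
    K,r,t=m or cam(n); R=cv2.Rodrigues(r)[0]
    d=R.T@np.linalg.inv(K)@np.array([u,v,1.]); c=-R.T@t
    return c+d*(z-c[2])/d[2]
def w2px(n,P,m=None):
    K,r,t=m or cam(n)
    return cv2.projectPoints(np.array(P,float).reshape(-1,1,3),r,t,K,None)[0].reshape(-1,2)
E
python3 - <<'E'
from h import *
print(get_state())
for n in ["scene","top","wrist"]:
    K,r,t=cam(n);R=cv2.Rodrigues(r)[0]
    print(n,K.tolist(),-R.T@t)
    im=capture(n); cv2.imwrite(f"pics/{n}0.png",im)
E
```

```text
pics
{'time_s': 0.0, 'joints': array([ 9.24244348e+01,  2.05896835e+01,  6.34448575e-01, -2.09157141e-02,
       -7.01338070e+01, -1.65094808e+01]), 'qd': array([ 0.02455101, -0.05313219,  0.08966247,  0.00490164, -0.08790524,
       -0.12899425]), 'joint_torque': array([-2.25912394e-03, -5.82713306e+01,  2.93063807e+01,  6.99730530e+00,
        7.10398905e-03, -1.50167266e-04]), 'tcp_pos': array([0.1641465 , 0.65427926, 0.24464504]), 'eef_rot': array([  94.05883884,   89.90881229, -100.0333301 ]), 'contact_force': array([-0.15706192, -0.3042909 , -0.3909769 ]), 'moment': array([ 0.02663964,  0.00856006, -0.03413305]), 'gripper_width': 0.08796961948993824}
scene [[492.268439452466, 0.0, 277.36940499175967], [0.0, 492.268439452466, 211.0493221059949], [0.0, 0.0, 1.0]] [ 1.07089352 -0.48126722  1.11446345]
top [[537.5783584407036, 0.0, 281.5113476068612], [0.0, 537.5783584407036, 213.6623406684152], [0.0, 0.0, 1.0]] [ 0.45388366 -0.02478865  1.55631783]
wrist [[312.3856907275259, 0.0, 285.7814753338247], [0.0, 312.3856907275259, 205.73290338547275], [0.0, 0.0, 1.0]] [0.23492751 0.63610678 0.38460162]
```

View pics/scene0.png

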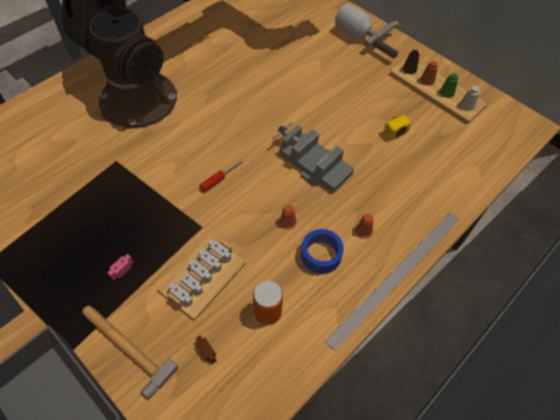

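View pics/top0.png

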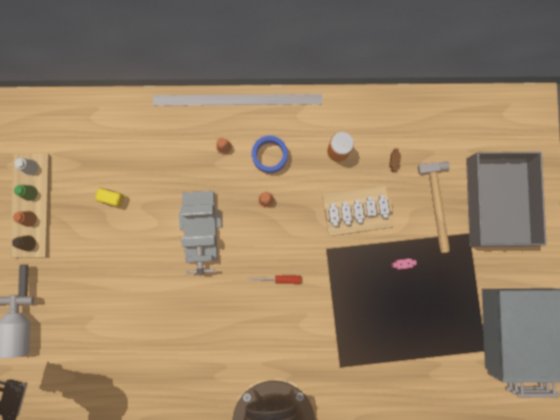

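View pics/wrist0.png

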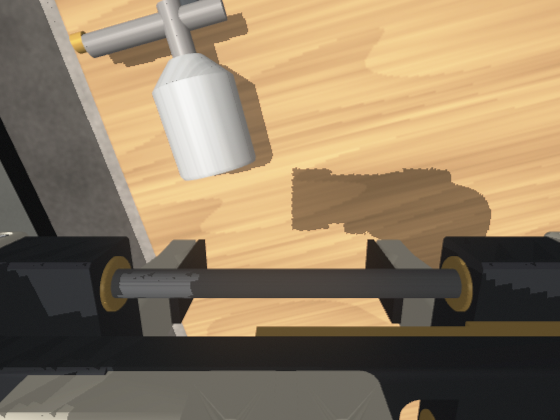

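```bash
python3 - <<'E'
import cv2
a=cv2.imread("pics/top0.png")[175:245,310:410]; cv2.imwrite("pics/t1.png",cv2.resize(a,None,fx=8,fy=8,interpolation=cv2.INTER_CUBIC))
a=cv2.imread("pics/scene0.png")[225:320,150:255]; cv2.imwrite("pics/s1.png",cv2.resize(a,None,fx=6,fy=6,interpolation=cv2.INTER_CUBIC))
a=cv2.imread("pics/top0.png")[180:285,165:235]; cv2.imwrite("pics/t2.png",cv2.resize(a,None,fx=5,fy=5,interpolation=cv2.INTER_CUBIC))
E
```

```text
(no output)
```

View pics/t1.png

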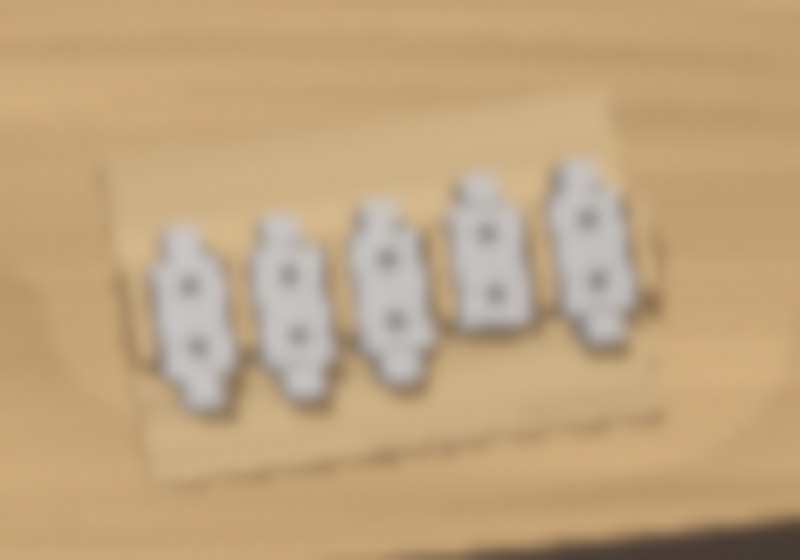

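View pics/s1.png

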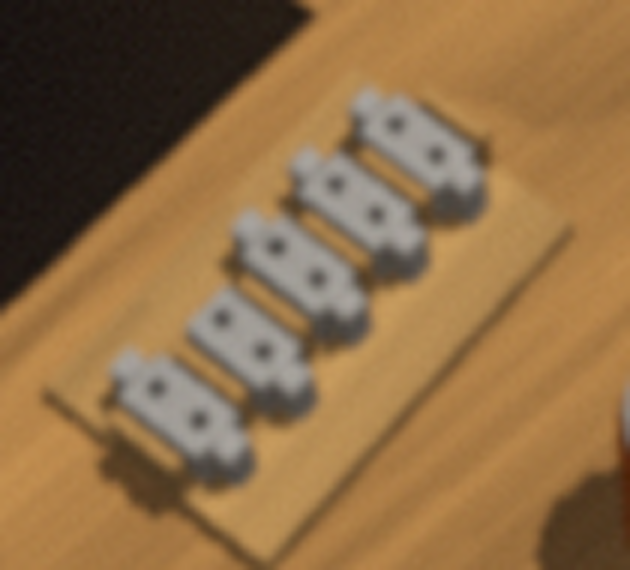

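View pics/t2.png

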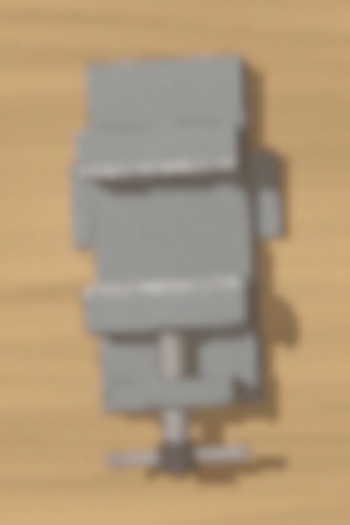

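```bash
python3 - <<'E'
from h import *
from scipy.spatial.transform import Rotation as Ro
T=lambda u,v:(310+(u-3.5)/8,175+(v-3.5)/8)
p=lambda n,u,v,z:px2w(n,u,v,z)[:2].round(4)
print("holes",[p("top",*T(u,v),.042) for u,v in [(190,285),(197,347),(288,275),(298,336),(388,259),(396,320),(486,233),(495,293),(587,218),(598,280)]])
print("rack corners",[p("top",*T(u,v),.012) for u,v in [(110,160),(605,90),(660,415),(155,485)]])
S=lambda u,v:(150+(u-2.5)/6,225+(v-2.5)/6)
print("scene holes",[p("scene",*S(u,v),.042) for u,v in [(222,318),(264,350),(336,184),(377,214),(157,388),(200,420)]])
V=lambda u,v:(165+(u-2)/5,180+(v-2)/5)
print("vice jaw tops inner", [p("top",*V(u,v),.072) for u,v in [(82,172),(237,160),(85,290),(238,280)]])
print("far outer",[p("top",*V(u,v),.072) for u,v in [(78,130),(240,125),(85,328),(245,330)]])
for nm,u,v,z in [("can top",342,143,.115),("can bot",338,156,0),("cone_mid",266,199,.03),("tape",270,155,.048),("hammer head",434,168,.02),("hh",440,250,.02),("sd",300,279,.01),("sd2",250,279,.01),("mat",327,248,0),("mat2",470,235,0),("brown",394,160,.03)]: print(nm,p("top",u,v,z))
s=get_state(); print(Ro.from_euler('xyz',s['eef_rot'],degrees=True).as_matrix().round(3))
E
```

```text
holes [array([ 0.5942, -0.1726]), array([ 0.5722, -0.1747]), array([ 0.5975, -0.2073]), array([ 0.5758, -0.2104]), array([ 0.6029, -0.2428]), array([ 0.5812, -0.2451]), array([ 0.6118, -0.2776]), array([ 0.5905, -0.2803]), array([ 0.6169, -0.3135]), array([ 0.5948, -0.3169])]
rack corners [array([ 0.6426, -0.1473]), array([ 0.6666, -0.3269]), array([ 0.5486, -0.3438]), array([ 0.5249, -0.1617])]
scene holes [array([ 0.5909, -0.2815]), array([ 0.6129, -0.2784]), array([ 0.5772, -0.2113]), array([ 0.599 , -0.2083]), array([ 0.5962, -0.3182]), array([ 0.6182, -0.3147])]
vice jaw tops inner [array([0.5843, 0.2527]), array([0.5903, 0.1668]), array([0.5189, 0.2505]), array([0.5237, 0.166 ])]
far outer [array([0.6077, 0.2551]), array([0.6098, 0.1652]), array([0.4979, 0.2503]), array([0.4961, 0.1621])]
can top [ 0.7709 -0.1921]
can bot [ 0.7576 -0.1931]
cone_mid [0.629 0.018]
tape [0.7527 0.0054]
hammer head [ 0.7163 -0.4677]
hh [ 0.4797 -0.4771]
sd [ 0.4005 -0.0772]
sd2 [0.4017 0.0656]
mat [ 0.4885 -0.1566]
mat2 [ 0.5226 -0.5713]
brown [ 0.7388 -0.3506]
[[-0.    -0.243 -0.97 ]
 [-0.001 -0.97   0.243]
 [-1.     0.001 -0.   ]]
```

Emit:
{"method": "step_arm", "body": {
  "steps": [
    [[0,0,0],1],
    [[0,0,0],1],
    [[0,0,0],1],
    [[0,0,0],1],
    [[0,0,0],1],
    [[0,0,0],1],
    [[0,0,0],1],
    [[0,0,0],1],
    [[0,0,0],1],
    [[0,0,0],1],
    [[0,0,0],1],
    [[0,0,0],0.33],
    [[0,-0.3,-1],0],
    [[0,-0.3,-1],0],
    [[0,-0.3,-1],0],
    [[0,-0.3,-1],0],
    [[0,-0.3,-1],0],
    [[0,-0.3,-1],0],
    [[0,-0.3,-1],0],
    [[0,-0.3,-1],0]
  ],
  "fingers": 0
}}

```text
time_s: 1.82
tcp_pos: [0.2342, 0.5017, 0.2453]
eef_rot: [152.8, 90.0, -109.3]
contact_force: [1.3, 0.2, 0.3]
gripper_width: 0.0879
```

Emit:
{"method": "step_arm", "body": {
  "steps": [
    [[0,-0.3,-1],0],
    [[0,-0.3,-1],0],
    [[0,-0.3,-1],0],
    [[0,-0.3,-1],0],
    [[0,-0.3,-1],0],
    [[0,-0.3,-1],0],
    [[0,-0.3,-1],0],
    [[0,-0.3,-1],0],
    [[0,-0.3,-1],0],
    [[0,-0.3,-1],0],
    [[0,-0.3,-1],0],
    [[0,-0.3,-1],0],
    [[0,-0.3,-1],0],
    [[0,-0.3,-1],0],
    [[0,-0.3,-1],0],
    [[0,-0.3,-1],0],
    [[0,-0.3,-1],0],
    [[0,-0.3,-1],0],
    [[0,-0.3,-1],0],
    [[0,-0.3,-1],0]
  ]
}}

```text
time_s: 3.48
tcp_pos: [0.4081, 0.1217, 0.2456]
eef_rot: [-46.1, 90.0, 51.8]
contact_force: [-0.3, 0.6, 0.2]
gripper_width: 0.0876
```

Emit:
{"method": "step_arm", "body": {
  "steps": [
    [[0,-0.37,-1],0],
    [[0,-0.37,-1],0],
    [[0,-0.37,-1],0],
    [[0,-0.37,-1],0],
    [[0,-0.37,-1],0],
    [[0,-0.37,-1],0],
    [[0,-0.37,-1],0],
    [[0,-0.37,-1],0],
    [[0,-0.37,-1],0],
    [[0,-0.37,-1],0],
    [[0,-0.37,-1],0],
    [[0,-0.37,-1],0],
    [[0,-0.37,-1],0],
    [[0,-0.37,-1],0],
    [[0,-0.37,-1],0],
    [[0,-0.37,-1],0],
    [[0,-0.37,-1],0],
    [[0,-0.37,-0.5],0],
    [[0,0,0],0]
  ]
}}

```text
time_s: 5.07
tcp_pos: [0.5888, -0.207, 0.2447]
eef_rot: [99.5, 89.9, -162.6]
contact_force: [0.5, -0.1, 0.0]
gripper_width: 0.0877
```

```bash
python3 - <<'E'
from h import *
s=get_state();m=cam("wrist");im=capture("wrist"); cv2.imwrite("pics/w1.png",im)
import pickle; pickle.dump(m,open("w1.pkl","wb"))
print(s['time_s'],s['tcp_pos'],s['eef_rot'],s['joints'].round(1)); R=cv2.Rodrigues(m[1])[0];print(-R.T@m[2],R.round(3))
E
```

```text
5.0667 [ 0.58884963 -0.20702172  0.24474074] [  99.53991592   89.94499267 -162.63611078] [ -1.5  15.9  -6.1   0.  -68.    9.3]
[ 0.59939678 -0.279442    0.38463732] [[-0.991 -0.136  0.001]
 [-0.131  0.954  0.269]
 [-0.038  0.266 -0.963]]
```

View pics/w1.png

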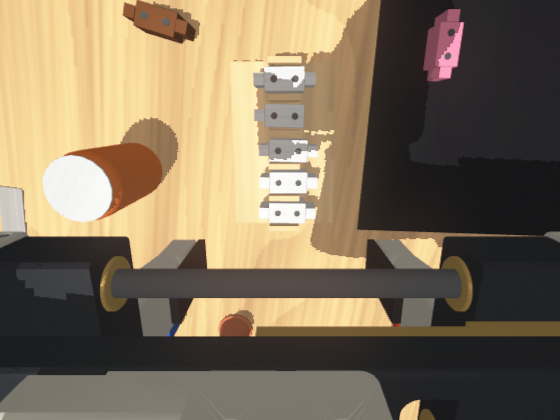

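```bash
python3 - <<'E'
from h import *
a=cv2.imread("pics/w1.png")[45:235,225:345]; cv2.imwrite("pics/w1z.png",cv2.resize(a,None,fx=6,fy=6,interpolation=cv2.INTER_CUBIC)[:600])
cv2.imwrite("pics/w1y.png",cv2.resize(a[40:100],None,fx=6,fy=6,interpolation=cv2.INTER_CUBIC))
E
```

```text
(no output)
```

View pics/w1z.png

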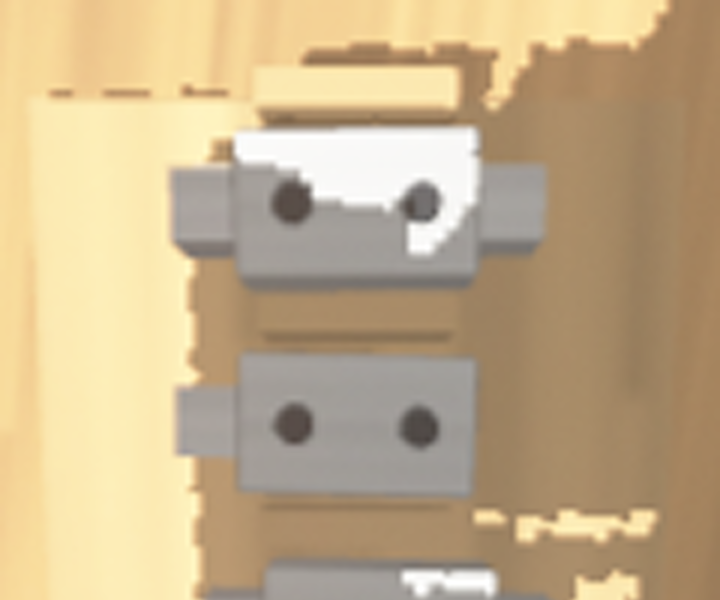

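```bash
python3 - <<'E'
from h import *; import pickle
m=pickle.load(open("w1.pkl","rb"))
Z=lambda u,v:(225+(u-2.5)/6,45+(v-2.5)/6)
P={n:px2w("wrist",*Z(u,v),.042,m)[:2] for n,(u,v) in dict(a=(241,354),b=(477,359),c=(472,494),d=(240,488),h1=(294,425),h2=(419,428),l1=(178,386),l2=(178,456)).items()}
for k in P: print(k,P[k].round(4))
c=(P['a']+P['b']+P['c']+P['d'])/4; print("centre",c,(P['h1']+P['h2'])/2, np.linalg.norm(P['h1']-P['h2']),np.linalg.norm(P['a']-P['b']))
for x,y in ['ba','cd',('h2','h1')]:
    d=P[y]-P[x]; print(np.degrees(np.arctan2(d[1],d[0])))
for q in [(30,97),(672,97)]: print(px2w("wrist",*Z(*q),.012,m)[:2])
E
```

```text
a [ 0.6227 -0.2913]
b [ 0.5819 -0.2961]
c [ 0.5793 -0.2734]
d [ 0.6202 -0.2688]
h1 [ 0.6121 -0.2808]
h2 [ 0.5903 -0.2833]
l1 [ 0.633  -0.2845]
l2 [ 0.6317 -0.2728]
centre [ 0.60104784 -0.28241321] [ 0.60117775 -0.28203335] 0.02196198478297811 0.041065593883561534
6.67475190823266
6.3883729495279
6.50610290348668
[ 0.66821729 -0.33145195]
[ 0.55200331 -0.34745245]
```

Emit:
{"method": "step_arm", "body": {
  "steps": [
    [[0,-0.11,-0.94],0.15],
    [[0,-0.11,-0.94],0],
    [[0.2,-0.11,-0.94],0],
    [[0.6,-0.11,-0.94],0],
    [[1,0,0],0],
    [[1,0,0],0],
    [[1,0,0],0],
    [[1,0,0],0],
    [[1,0,0],0],
    [[0.8,0,0],0],
    [[0.6,0,0],0],
    [[0,0,0],0],
    [[0,0,0],0]
  ]
}}

```text
time_s: 6.2
tcp_pos: [0.6063, -0.2781, 0.1016]
eef_rot: [83.6, 90.0, -179.3]
contact_force: [-0.1, 0.7, 0.3]
gripper_width: 0.0875
```

```bash
python3 - <<'E'
from h import *
s=get_state();m=cam("wrist");im=capture("wrist"); cv2.imwrite("pics/w2.png",im)
import pickle; pickle.dump(m,open("w2.pkl","wb"))
print(s['time_s'],s['tcp_pos'],s['eef_rot'],s['joints'].round(1),s['contact_force'])
E
```

```text
6.2 [ 0.60625445 -0.27806445  0.10158225] [  83.63791404   89.9525523  -179.28889169] [ -7.9  26.4 -10.3   0.  -53.3  15. ] [-0.13211714  0.67475446  0.25757725]
```

View pics/w2.png

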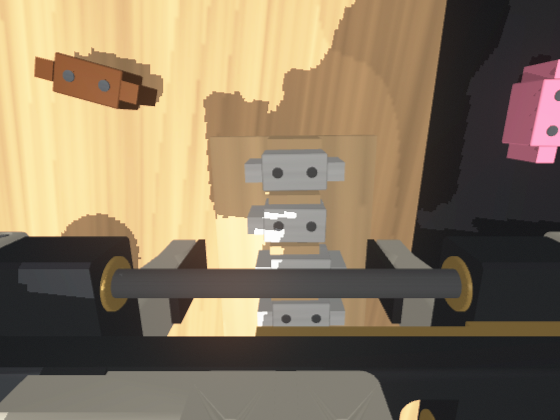

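```bash
python3 - <<'E'
from h import *; import pickle
m=pickle.load(open("w2.pkl","rb"))
a=cv2.imread("pics/w2.png")[130:260,220:360]; cv2.imwrite("pics/w2z.png",cv2.resize(a,None,fx=5,fy=5,interpolation=cv2.INTER_CUBIC)[:600])
h=[px2w("wrist",u,v,.042,m)[:2] for u,v in [(278.5,225.5),(311.5,226)]]; print(h,(h[0]+h[1])/2)
E
```

```text
[array([ 0.61190556, -0.28096881]), array([ 0.58974856, -0.28334837])] [ 0.60082706 -0.28215859]
```

View pics/w2z.png

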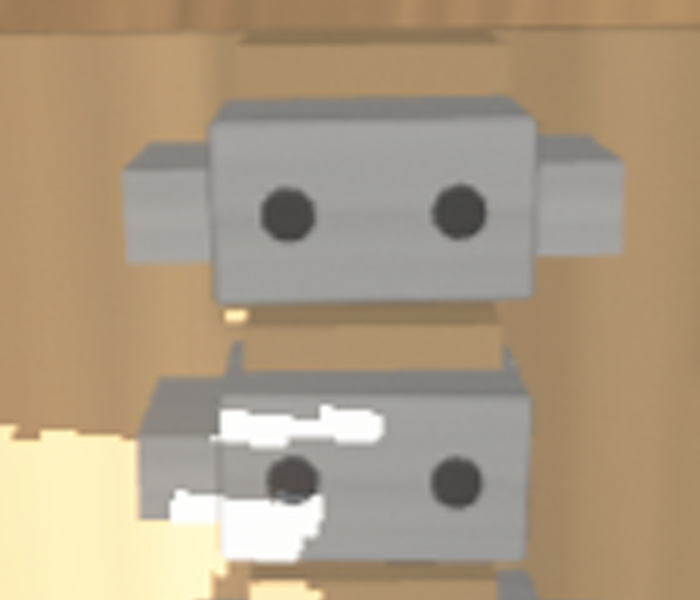

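Emit:
{"method": "step_arm", "body": {
  "steps": [
    [[0.5,0,-0.13],0],
    [[0.6,0,0],0],
    [[0.6,0,0],0],
    [[0.6,0,0],0],
    [[0.5,0,0],0],
    [[0.3,0,0],0],
    [[0.15,0,0],0],
    [[0,0,0],0],
    [[0,0,0],0]
  ]
}}

```text
time_s: 7.0
tcp_pos: [0.607, -0.2811, 0.0366]
eef_rot: [-166.3, 90.0, -69.2]
contact_force: [0.2, -0.9, 0.7]
gripper_width: 0.0878
```

```bash
python3 - <<'E'
from h import *
s=get_state();im=capture("wrist"); cv2.imwrite("pics/w3.png",im)
print(s['time_s'],s['tcp_pos'],s['eef_rot'],s['contact_force'],s['moment'])
E
```

```text
7.0 [ 0.60702367 -0.28111919  0.03660963] [-166.29620875   89.98952419  -69.24795236] [ 0.22747083 -0.87772968  0.65191418] [ 0.06742167 -0.01875466 -0.02977134]
```

View pics/w3.png

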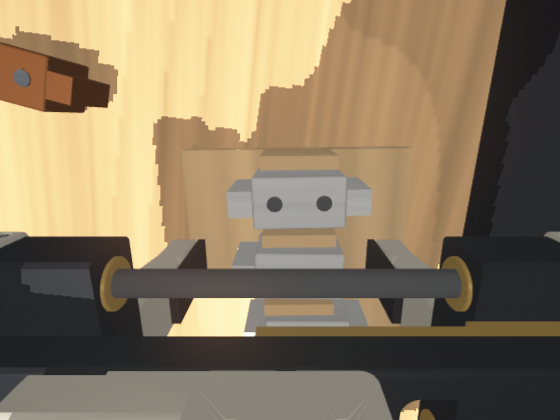

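Emit:
{"method": "step_arm", "body": {
  "steps": [
    [[0,0,0],0],
    [[0,0,0],0],
    [[0,0,0],0],
    [[0,0,0],0],
    [[0,0,0],0],
    [[0,0,0],0],
    [[0,0,0],0],
    [[0,0,0],0]
  ],
  "fingers": 1,
  "grip_force": 20
}}

```text
time_s: 7.72
tcp_pos: [0.6068, -0.2811, 0.0367]
eef_rot: [155.6, 90.0, -107.3]
contact_force: [-0.1, -0.2, 2.2]
gripper_width: 0.0528
```

Emit:
{"method": "step_arm", "body": {
  "steps": [
    [[-0.2,0,0],0],
    [[-0.4,0,0],0],
    [[-0.6,0,0],0],
    [[-0.8,0,0],0],
    [[-1,0,0],0],
    [[-1,0,0],0],
    [[-0.8,0,0],0],
    [[-0.4,0,0],0],
    [[0,0,0],0]
  ]
}}

```text
time_s: 8.47
tcp_pos: [0.6081, -0.2814, 0.1439]
eef_rot: [-111.2, 89.7, -14.1]
contact_force: [0.5, -0.6, -1.1]
gripper_width: 0.0525
```

```bash
python3 - <<'E'
from h import *
s=get_state();im=capture("scene"); cv2.imwrite("pics/s4.png",cv2.resize(im[180:340,100:330],None,fx=3,fy=3))
print(s['time_s'],s['tcp_pos'],s['contact_force'],s['gripper_width'])
E
```

```text
8.4667 [ 0.60812409 -0.28143983  0.14387592] [ 0.54616298 -0.56851583 -1.09986198] 0.05253322272755938
```

View pics/s4.png

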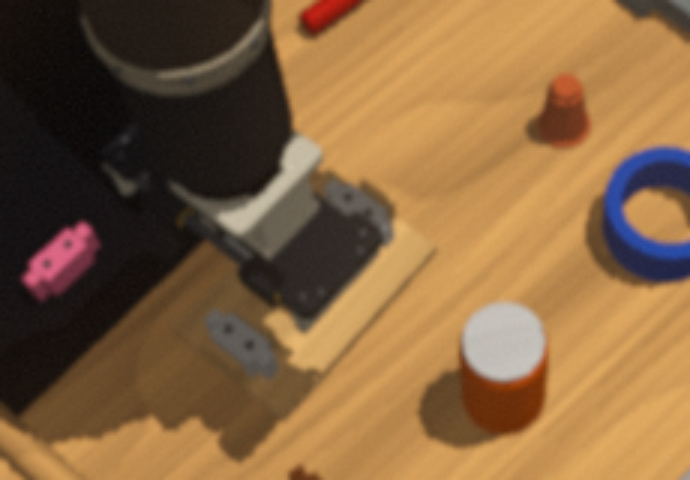

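Emit:
{"method": "step_arm", "body": {
  "steps": [
    [[0,0.1,0.4],0],
    [[0,0.2,0.8],0],
    [[0,0.26,1],0],
    [[0,0.26,1],0],
    [[0,0.26,1],0],
    [[0,0.26,1],0],
    [[0,0.26,1],0],
    [[0,0.26,1],0],
    [[0,0.26,1],0],
    [[0,0.26,1],0],
    [[0,0.26,1],0],
    [[0,0.26,1],0],
    [[0,0.2,0.3],0],
    [[0.5,0,0],0],
    [[1,0,0],0],
    [[1,0,0],0],
    [[1,0,0],0],
    [[0.5,0,0],0],
    [[0,0,0],0]
  ]
}}

```text
time_s: 10.1
tcp_pos: [0.515, -0.0613, 0.0575]
eef_rot: [94.4, 89.7, -168.6]
contact_force: [-0.1, 0.2, -0.0]
gripper_width: 0.0524
```

```bash
python3 - <<'E'
from h import *
s=get_state();im=capture("wrist"); cv2.imwrite("pics/w5.png",im)
print(s['time_s'],s['tcp_pos'],s['eef_rot'],s['contact_force'],s['gripper_width'])
E
```

```text
10.1 [ 0.51499478 -0.06130315  0.0574623 ] [  94.38711459   89.66909139 -168.63237431] [-0.06358803  0.16676608 -0.01135328] 0.05237000723007282
```

View pics/w5.png

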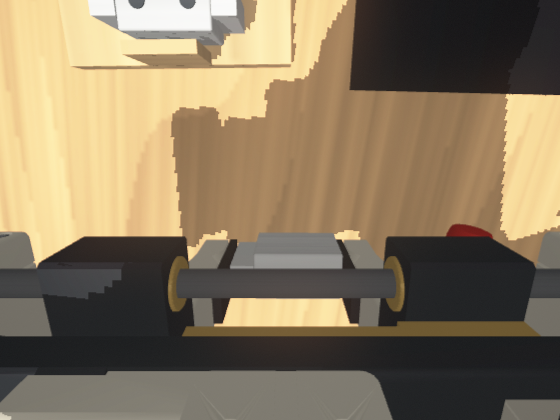

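Emit:
{"method": "step_arm", "body": {
  "steps": [
    [[0.5,0,0],0],
    [[0.4,0,0],0],
    [[0.3,0,0],0],
    [[0.15,0,0],0],
    [[0.1,0,0],0],
    [[0.05,0,0],0],
    [[0,0,0],0],
    [[0,0,0],0]
  ]
}}

```text
time_s: 10.82
tcp_pos: [0.5173, -0.0603, 0.0308]
eef_rot: [-92.2, 90.0, 4.9]
contact_force: [-0.1, 0.3, -1.2]
gripper_width: 0.0526
```

Emit:
{"method": "step_arm", "body": {
  "steps": [
    [[0.1,0,0],0],
    [[0,0,0],0],
    [[0,0,0],0]
  ]
}}

```text
time_s: 11.07
tcp_pos: [0.5171, -0.0604, 0.0286]
eef_rot: [-83.4, 90.0, 13.6]
contact_force: [-0.8, -0.8, -1.5]
gripper_width: 0.0527
```

Emit:
{"method": "step_arm", "body": {
  "steps": [
    [[0.1,0,0],0],
    [[0,0,0],0],
    [[0,0,0],0]
  ]
}}

```text
time_s: 11.32
tcp_pos: [0.517, -0.0604, 0.0264]
eef_rot: [95.7, 90.0, -167.3]
contact_force: [0.2, 0.2, -0.4]
gripper_width: 0.0528
```

Emit:
{"method": "step_arm", "body": {
  "steps": [
    [[0.07,0,0],0],
    [[0,0,0],0],
    [[0,0,0],0]
  ]
}}

```text
time_s: 11.57
tcp_pos: [0.517, -0.0604, 0.0251]
eef_rot: [97.7, 90.0, -165.3]
contact_force: [1.2, -0.1, 0.0]
gripper_width: 0.0523
```

Emit:
{"method": "step_arm", "body": {
  "steps": [
    [[0.05,0,0],0],
    [[0,0,0],0],
    [[0,0,0],0]
  ]
}}

```text
time_s: 11.82
tcp_pos: [0.5172, -0.0604, 0.0246]
eef_rot: [-109.3, 90.0, -12.2]
contact_force: [-1.2, 0.7, 4.9]
gripper_width: 0.0531
```

Emit:
{"method": "step_arm", "body": {
  "steps": [
    [[0,0,0],0],
    [[0,0,0],0],
    [[0,0,0],0],
    [[0,0,0],0],
    [[0,0,0],0],
    [[0,0,0],0],
    [[-0.2,0,0],0],
    [[-0.6,0,0],0],
    [[-1,0,0],0],
    [[-1,0,0],0],
    [[-1,0,0],0],
    [[-1,0,0],0],
    [[-1,0,0],0],
    [[-1,0,0],0],
    [[-0.6,0,0.6],0],
    [[0,0,1],0],
    [[0,0,1],0],
    [[0,0,0.8],0],
    [[0,0,0],0],
    [[0,0,0],0]
  ],
  "fingers": 0
}}

```text
time_s: 13.48
tcp_pos: [0.5087, 0.0076, 0.1725]
eef_rot: [-79.0, 90.0, 18.1]
contact_force: [-0.1, -0.2, 0.5]
gripper_width: 0.0877
```

```bash
python3 - <<'E'
from h import *
s=get_state();m=cam("wrist");im=capture("wrist"); cv2.imwrite("pics/w6.png",im)
import pickle; pickle.dump(m,open("w6.pkl","wb"))
print(s['time_s'],s['tcp_pos'],s['eef_rot'],s['contact_force'],s['gripper_width'])
E
```

```text
13.4833 [0.50866829 0.00763654 0.17251162] [-79.03154632  89.97916777  18.09982699] [-0.05347647 -0.19236577  0.46759132] 0.08773346127480174
```

View pics/w6.png

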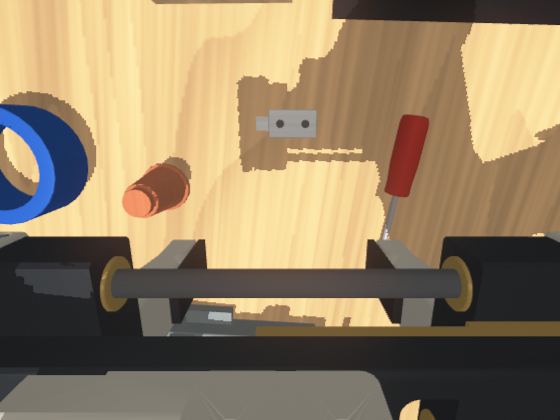

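```bash
python3 - <<'E'
from h import *; import pickle
m=pickle.load(open("w6.pkl","rb"))
a=cv2.imread("pics/w6.png")[95:155,240:335]; cv2.imwrite("pics/w6z.png",cv2.resize(a,None,fx=8,fy=8,interpolation=cv2.INTER_CUBIC))
h=[px2w("wrist",u,v,.030,m)[:2] for u,v in [(280,124),(305.5,124)]]; print(h,(h[0]+h[1])/2)
E
```

```text
[array([ 0.52257065, -0.0596014 ]), array([ 0.50044022, -0.06237025])] [ 0.51150544 -0.06098582]
```

View pics/w6z.png

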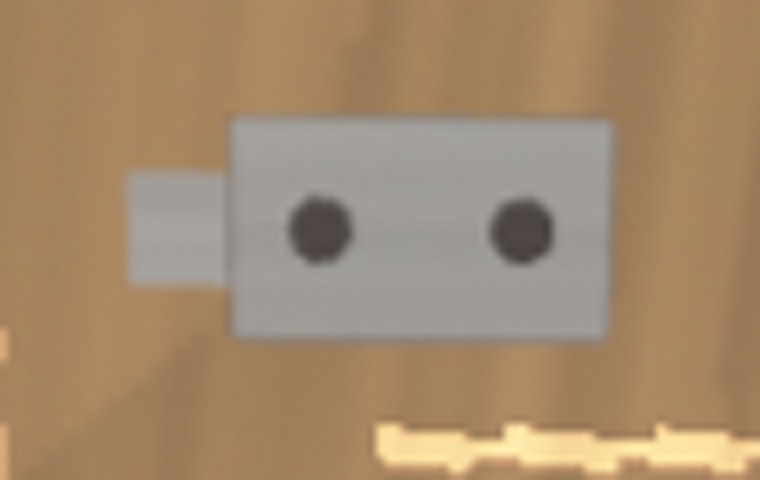

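Emit:
{"method": "step_arm", "body": {
  "steps": [
    [[0,0,0],1],
    [[0,0,0],1],
    [[0,0,0],1],
    [[0,0,0],1],
    [[0,0,0],1],
    [[0,0,0],1],
    [[0,0,0],1],
    [[0,0,0],1],
    [[0,0,0],1],
    [[0,0,0],1],
    [[0,0,0],1],
    [[0,0,0],1],
    [[0,0,0],1],
    [[0,0,0],1],
    [[0,0,0],1],
    [[0,-0.9,-0.07],0],
    [[0,-0.9,-0.07],0],
    [[0,-0.9,-0.07],0],
    [[0,-0.72,-0.07],0],
    [[0,0,0],0]
  ]
}}

```text
time_s: 15.2
tcp_pos: [0.5112, -0.0641, 0.172]
eef_rot: [-158.9, 90.0, -152.0]
contact_force: [-0.3, -1.4, -0.5]
gripper_width: 0.0871
```

Emit:
{"method": "step_arm", "body": {
  "steps": [
    [[0.5,0,0],0],
    [[1,0,0],0],
    [[1,0,0],0],
    [[1,0,0],0],
    [[0.8,0,0],0],
    [[0,0,0],0],
    [[0,0,0],0]
  ]
}}

```text
time_s: 15.78
tcp_pos: [0.5109, -0.0614, 0.0853]
eef_rot: [-170.7, 89.9, -163.7]
contact_force: [0.5, -0.0, 1.3]
gripper_width: 0.0874
```

```bash
python3 - <<'E'
from h import *
s=get_state();m=cam("wrist");im=capture("wrist"); cv2.imwrite("pics/w7.png",im)
im=capture("top"); cv2.imwrite("pics/t7.png",cv2.resize(im[130:310,160:400],None,fx=3,fy=3))
print(s['time_s'],s['tcp_pos'],s['eef_rot'],(s['eef_rot'][2]-s['eef_rot'][0]+90)%360,s['joints'].round(1),s['contact_force'],s['gripper_width'])
E
```

```text
15.7833 [ 0.51089613 -0.06141772  0.08526131] [-170.72923332   89.85339304 -163.6747268 ] 97.05450652615929 [ 15.   15.2 -31.1   0.  -43.9 -98. ] [ 0.52004528 -0.01758122  1.29294851] 0.08736928109028876
```

View pics/w7.png

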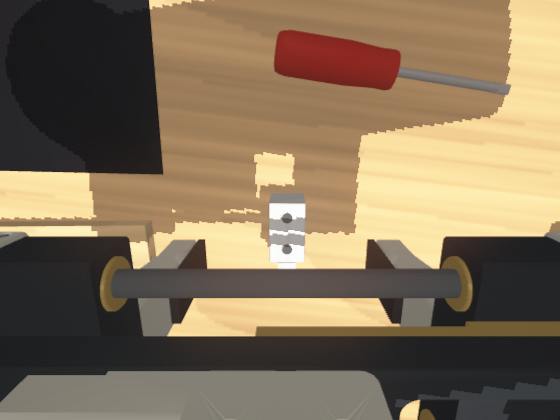

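View pics/t7.png

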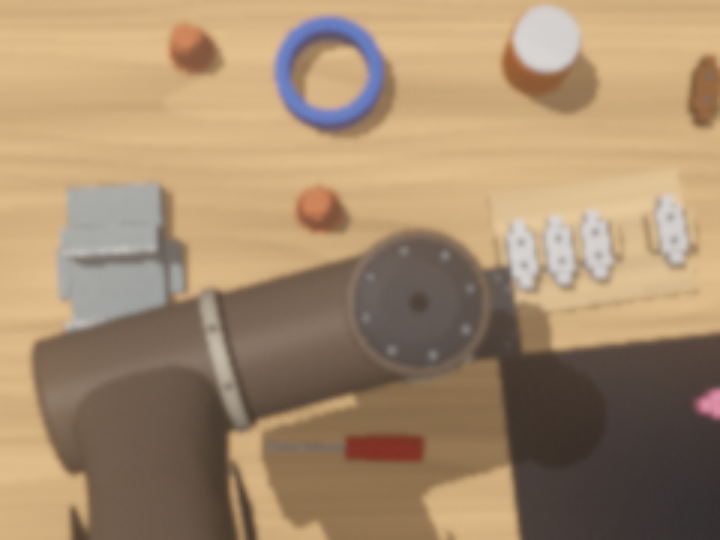

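Emit:
{"method": "step_arm", "body": {
  "steps": [
    [[0.6,0,0],0],
    [[0.8,0,0],0],
    [[0.7,0,0],0],
    [[0.5,0,0],0],
    [[0.3,0,0],0],
    [[0.1,0,0],0],
    [[0,0,0],0],
    [[0,0,0],0],
    [[0,0,0],0]
  ]
}}

```text
time_s: 16.63
tcp_pos: [0.5121, -0.0614, 0.0269]
eef_rot: [3.0, 89.9, 10.1]
contact_force: [0.5, -0.7, -0.5]
gripper_width: 0.0876
```

Emit:
{"method": "step_arm", "body": {
  "steps": [
    [[0.1,0,0],0],
    [[0,0,0],0],
    [[0,0,0],0]
  ]
}}

```text
time_s: 16.88
tcp_pos: [0.5116, -0.0615, 0.0243]
eef_rot: [9.3, 90.0, 16.3]
contact_force: [0.4, 0.1, -0.3]
gripper_width: 0.0876
```

Emit:
{"method": "step_arm", "body": {
  "steps": [
    [[0,0,0],0],
    [[0,0,0],0],
    [[0,0,0],0],
    [[0,0,0],0],
    [[0,0,0],0],
    [[0,0,0],0],
    [[0,0,0],0],
    [[0,0,0],0],
    [[0,0,0],0],
    [[0,0,0],0],
    [[0,0,0],0],
    [[0,0,0],0]
  ],
  "fingers": 1,
  "grip_force": 20
}}

```text
time_s: 17.88
tcp_pos: [0.5116, -0.0615, 0.0241]
eef_rot: [164.2, 90.0, 171.2]
contact_force: [0.4, 0.0, -1.1]
gripper_width: 0.0238
```

Emit:
{"method": "step_arm", "body": {
  "steps": [
    [[-0.2,0,0],0],
    [[-0.5,0,0],0],
    [[-0.8,0,0],0],
    [[-1,0,0],0],
    [[-1,0,0],0],
    [[-1,0,0],0],
    [[-1,0,0],0],
    [[-1,0,0],0],
    [[-0.6,0.2,0.2],0],
    [[-0.2,0.6,0.4],0],
    [[0,1,0.5],0],
    [[0,1,0.5],0],
    [[0,1,0.5],0],
    [[0,1,0.5],0],
    [[0,1,0.5],0],
    [[0,1,0.5],0],
    [[0,1,0.5],0],
    [[0,1,0.5],0],
    [[0,1,0.5],0],
    [[0,1,0.5],0]
  ]
}}

```text
time_s: 19.55
tcp_pos: [0.5962, 0.1683, 0.17]
eef_rot: [-167.2, 90.0, -160.2]
contact_force: [0.6, -0.3, -0.4]
gripper_width: 0.0237
```

Emit:
{"method": "step_arm", "body": {
  "steps": [
    [[0,1,0.6],0],
    [[0,0.8,0.6],0],
    [[0,0.2,0.2],0.6],
    [[0,0,0],0],
    [[0,0,0],0],
    [[0,0,0],0]
  ]
}}

```text
time_s: 20.05
tcp_pos: [0.6185, 0.2095, 0.1699]
eef_rot: [-157.7, 89.9, -154.2]
contact_force: [-0.1, -0.0, -0.8]
gripper_width: 0.0241
```

```bash
python3 - <<'E'
from h import *
s=get_state();m=cam("wrist");im=capture("wrist"); cv2.imwrite("pics/w8.png",im)
import pickle; pickle.dump(m,open("w8.pkl","wb"))
im=capture("scene"); cv2.imwrite("pics/s8.png",cv2.resize(im[50:250,200:450],None,fx=3,fy=3))
print(s['time_s'],s['tcp_pos'],(s['eef_rot'][2]-s['eef_rot'][0]+90)%360,s['joints'].round(1),s['contact_force'],s['gripper_width'])
E
```

```text
20.05 [0.61854349 0.20945333 0.16993163] 93.52347862678306 [  35.8   21.6   -8.    -0.   -60.4 -122.3] [-0.0948957  -0.00802004 -0.77840302] 0.024053405263667033
```

View pics/w8.png

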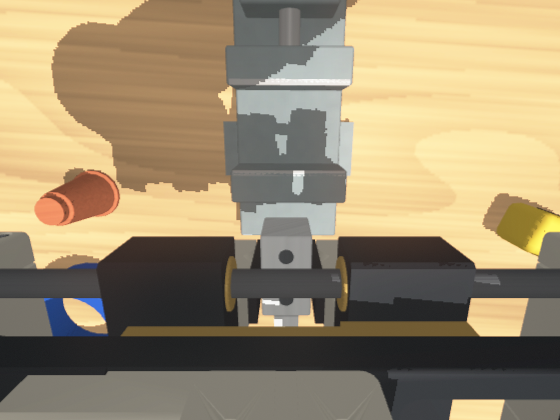

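View pics/s8.png

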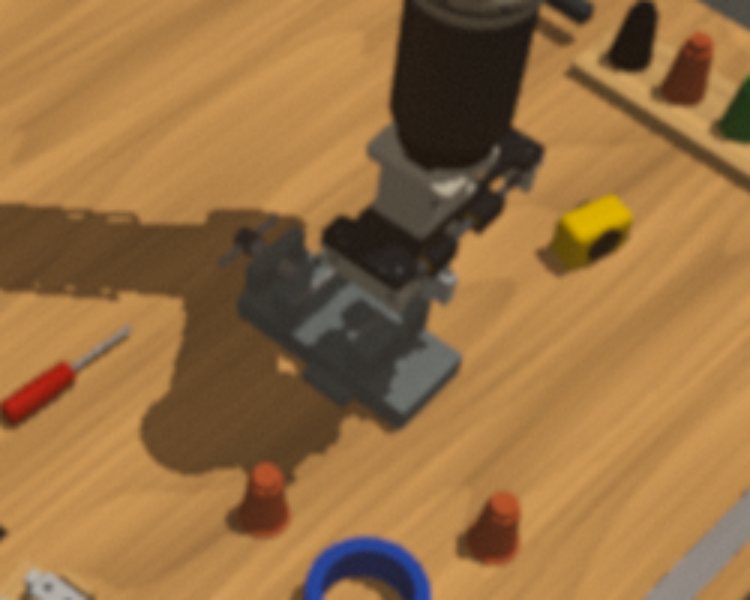

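```bash
python3 - <<'E'
import cv2
a=cv2.imread("pics/w8.png")[30:250,210:370]; cv2.imwrite("pics/w8z.png",cv2.resize(a[:120],None,fx=5,fy=5,interpolation=cv2.INTER_CUBIC));cv2.imwrite("pics/w8y.png",cv2.resize(a[110:],None,fx=5,fy=5,interpolation=cv2.INTER_CUBIC))
E
```

```text
(no output)
```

View pics/w8z.png

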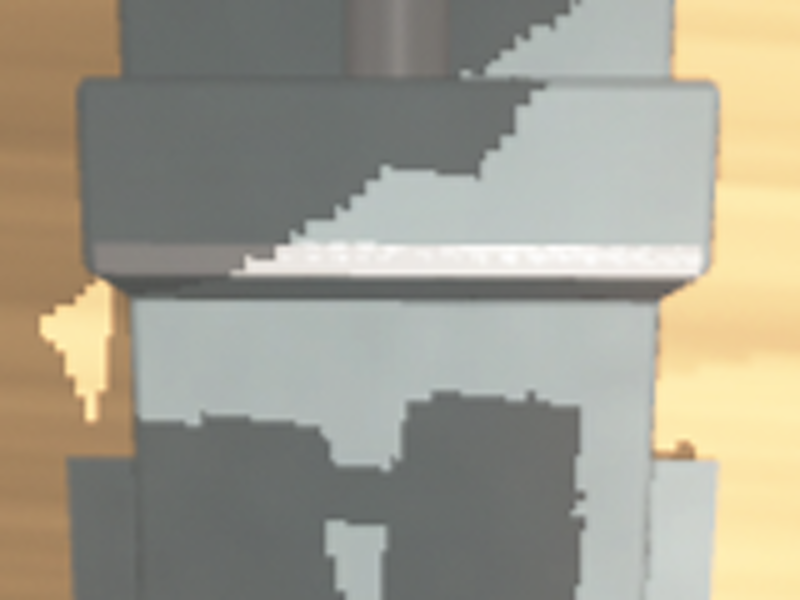

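View pics/w8y.png

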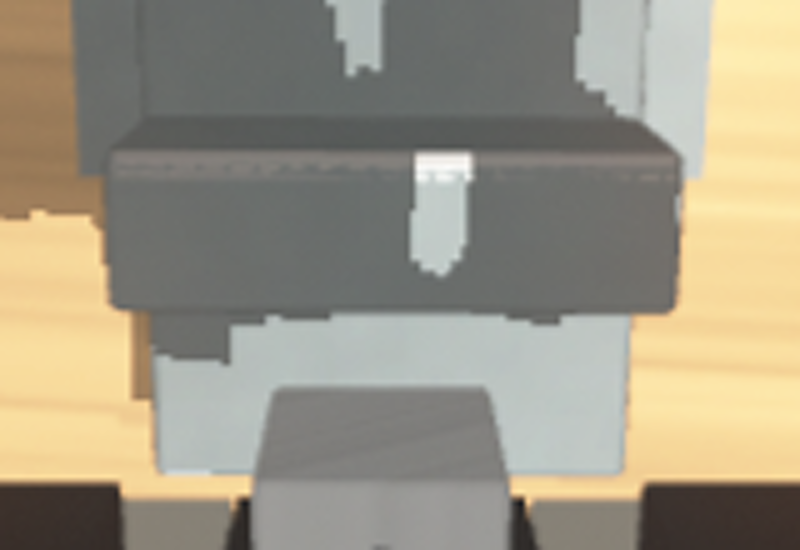

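```bash
python3 - <<'E'
from h import *; import pickle
m=pickle.load(open("w8.pkl","rb"))
A=lambda u,v:(210+(u-2)/5,30+(v-2)/5); B=lambda u,v:(210+(u-2)/5,140+(v-2)/5)
Q=[A(90,274),A(707,274),B(110,151),B(681,154),A(80,82),A(718,82),B(112,310),B(677,308)]
P=[px2w("wrist",u,v,.072,m)[:2] for u,v in Q]
for p in P: print(p.round(4))
bed=[px2w("wrist",*A(*q),.030,m)[:2] for q in [(133,298),(660,298)]]+[px2w("wrist",*B(*q),.030,m)[:2] for q in [(145,118),(640,118)]]
for p in bed: print("bed",p.round(4))
P=np.array(P);print("c inner",P[:4].mean(0),"c outer",P[4:].mean(0),"bed",np.mean(bed,0))
for i in (0,2,4,6):
    d=P[i+1]-P[i]; print(np.degrees(np.arctan2(d[1],d[0]))-90)
d=np.mean(P[2:4],0)-np.mean(P[:2],0);print(np.linalg.norm(d),np.degrees(np.arctan2(d[1],d[0])))
d=np.mean(P[6:],0)-np.mean(P[4:6],0);print(np.linalg.norm(d),np.degrees(np.arctan2(d[1],d[0])))
# held spacer top: TCP z .170, underside .146 -> top .176
print(px2w("wrist",286,256,.176,m), px2w("wrist",*B(272,385),.146,m),px2w("wrist",*B(490,385),.146,m))
E
```

```text
[0.5258 0.1614]
[0.5204 0.2493]
[0.587  0.1652]
[0.5821 0.2526]
[0.501  0.1598]
[0.4956 0.2479]
[0.6122 0.1659]
[0.6064 0.2547]
bed [0.5254 0.1612]
bed [0.52   0.2498]
bed [0.5877 0.1645]
bed [0.5822 0.253 ]
c inner [0.55382536 0.20713879] c outer [0.55377498 0.20707539] bed [0.55383737 0.2071277 ]
3.5245499346974896
3.21657998266177
3.5266374054725986
3.7269918898513623
0.061499980803030464 3.277448372714635
0.11118271440207358 3.330895824400779
[0.60836242 0.20817583 0.176     ] [0.5993607  0.19553395 0.146     ] [0.59789069 0.21945707 0.146     ]
```

Emit:
{"method": "step_arm", "body": {
  "steps": [
    [[0,0.1,-0.5],0],
    [[0,0,-0.8],0],
    [[0,0,-1],0],
    [[0,0,-0.84],0],
    [[0,0,-0.4],0],
    [[0.4,0,0],0],
    [[0.8,0,0],0],
    [[0.8,0,0],0],
    [[0.4,0,0],0],
    [[0.1,0,0],0],
    [[0,0,0],0],
    [[0,0,0],0],
    [[0,0,0],0]
  ]
}}

```text
time_s: 21.23
tcp_pos: [0.549, 0.2077, 0.1209]
eef_rot: [24.7, 89.9, 28.1]
contact_force: [-0.6, 0.2, -0.4]
gripper_width: 0.0239
```

```bash
python3 - <<'E'
from h import *
s=get_state();m=cam("wrist");im=capture("wrist"); cv2.imwrite("pics/w9.png",im)
import pickle; pickle.dump(m,open("w9.pkl","wb"))
cv2.imwrite("pics/w9z.png",cv2.resize(im[150:340,210:370],None,fx=3,fy=3,interpolation=cv2.INTER_CUBIC))
print(s['time_s'],s['tcp_pos'],(s['eef_rot'][2]-s['eef_rot'][0]+90)%360,s['contact_force'],s['gripper_width'])
E
```

```text
21.2333 [0.54897904 0.20774809 0.12092723] 93.43988529222212 [-0.64569536  0.18357744 -0.36797052] 0.023857409469767516
```

View pics/w9.png

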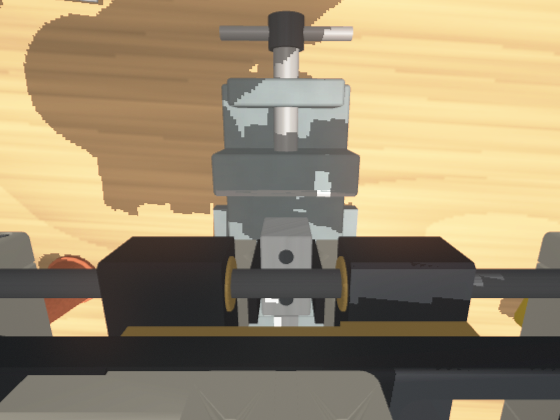

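View pics/w9z.png

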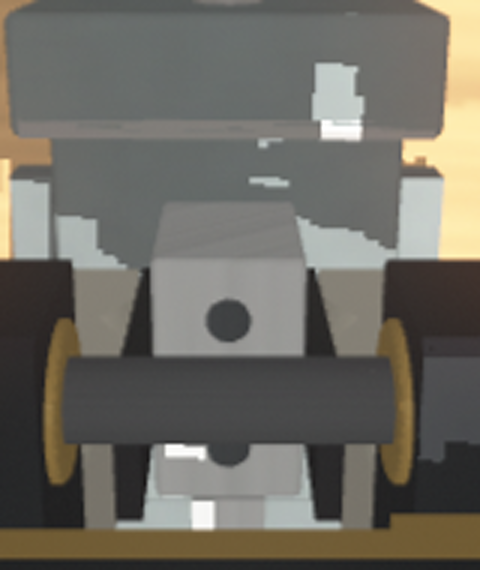

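Emit:
{"method": "step_arm", "body": {
  "steps": [
    [[0.2,0,-0.05],0],
    [[0.4,0,0],0],
    [[0.4,0,0],0],
    [[0.4,0,0],0],
    [[0.4,0,0],0],
    [[0,0,0],0],
    [[0,0,0],0]
  ]
}}

```text
time_s: 21.87
tcp_pos: [0.547, 0.2071, 0.0832]
eef_rot: [-142.6, 89.9, -139.1]
contact_force: [-0.0, -0.3, -0.2]
gripper_width: 0.0238
```

Emit:
{"method": "step_arm", "body": {
  "steps": [
    [[0.4,0,0],0],
    [[0.4,0,0],0],
    [[0.3,0,0],0],
    [[0.15,0,0],0],
    [[0,0,0],0],
    [[0,0,0],0]
  ]
}}

```text
time_s: 22.37
tcp_pos: [0.5473, 0.2073, 0.0589]
eef_rot: [-137.5, 90.0, -134.1]
contact_force: [0.4, 0.1, -0.1]
gripper_width: 0.0239
```

```bash
python3 - <<'E'
from h import *
s=get_state();m=cam("wrist");im=capture("wrist"); cv2.imwrite("pics/w10z.png",cv2.resize(im[150:340,210:370],None,fx=3,fy=3,interpolation=cv2.INTER_CUBIC))
print(s['time_s'],s['tcp_pos'],(s['eef_rot'][2]-s['eef_rot'][0]+90)%360,s['contact_force'],s['gripper_width'])
E
```

```text
22.3667 [0.54728871 0.20733972 0.05890265] 93.4394736711715 [ 0.35660608  0.07952354 -0.12136094] 0.02394524392493769
```

View pics/w10z.png

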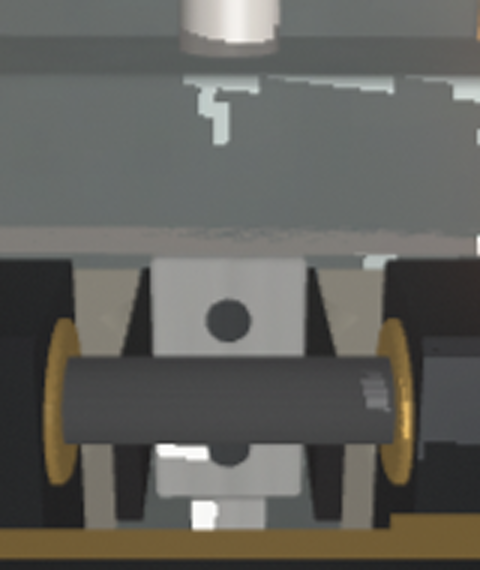

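Inside the gap without contact; now creep down to the bed.

Emit:
{"method": "step_arm", "body": {
  "steps": [
    [[0.1,0,0.03],0],
    [[0.05,0,0],0],
    [[0,0,0],0],
    [[0,0,0],0]
  ]
}}

```text
time_s: 22.75
tcp_pos: [0.548, 0.2075, 0.0562]
eef_rot: [54.2, 90.0, 57.6]
contact_force: [-0.0, -0.3, -1.2]
gripper_width: 0.0237
```

Emit:
{"method": "step_arm", "body": {
  "steps": [
    [[0.05,0,0],0],
    [[0,0,0],0],
    [[0,0,0],0]
  ]
}}

```text
time_s: 23.0
tcp_pos: [0.5479, 0.2074, 0.0552]
eef_rot: [-157.8, 90.0, -154.3]
contact_force: [0.3, 1.1, -0.5]
gripper_width: 0.0239
```

Emit:
{"method": "step_arm", "body": {
  "steps": [
    [[0.04,0,0],0],
    [[0,0,0],0],
    [[0,0,0],0]
  ]
}}

```text
time_s: 23.25
tcp_pos: [0.5479, 0.2074, 0.0543]
eef_rot: [-147.0, 90.0, -143.6]
contact_force: [-0.9, 0.0, -0.6]
gripper_width: 0.0237
```

Emit:
{"method": "step_arm", "body": {
  "steps": [
    [[0.03,0,0],0],
    [[0,0,0],0],
    [[0,0,0],0]
  ]
}}

```text
time_s: 23.5
tcp_pos: [0.548, 0.2075, 0.0542]
eef_rot: [13.8, 90.0, 17.2]
contact_force: [-1.7, 0.1, 4.5]
gripper_width: 0.0238
```

Emit:
{"method": "step_arm", "body": {
  "steps": [
    [[0,0,0],0],
    [[0,0,0],0],
    [[0,0,0],0],
    [[0,0,0],0],
    [[0,0,0],0],
    [[0,0,0],0],
    [[-0.2,0,0],0],
    [[-0.5,0,0],0],
    [[-0.8,0,0],0],
    [[-1,0,0],0],
    [[-1,0,0],0],
    [[-1,0,0],0],
    [[-1,0,0],0],
    [[-0.5,0,0],0],
    [[0,0,0.5],0],
    [[0,0,1],0],
    [[0,0,1],0],
    [[0,0,1],0],
    [[0,0,0],0],
    [[0,0,0],0]
  ],
  "fingers": 0.4
}}

```text
time_s: 25.17
tcp_pos: [0.6183, 0.2113, 0.1722]
eef_rot: [-153.3, 89.9, -149.9]
contact_force: [-0.7, -1.7, -1.1]
gripper_width: 0.0525
```

```bash
python3 - <<'E'
from h import *
s=get_state();m=cam("wrist");im=capture("wrist"); cv2.imwrite("pics/w11.png",im)
import pickle; pickle.dump(m,open("w11.pkl","wb"))
cv2.imwrite("pics/t11.png",capture("top"));
cv2.imwrite("pics/w11z.png",cv2.resize(im[50:240,200:370],None,fx=3,fy=3,interpolation=cv2.INTER_CUBIC))
print(s['time_s'],s['tcp_pos'],(s['eef_rot'][2]-s['eef_rot'][0]+90)%360,s['contact_force'],s['gripper_width'])
E
```

```text
25.1667 [0.61825073 0.21126148 0.17216154] 93.37620026688012 [-0.74996937 -1.67674941 -1.05944981] 0.05246284453088437
```

View pics/w11.png

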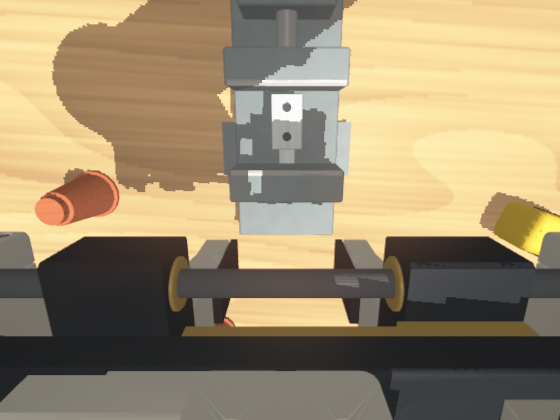

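View pics/w11z.png

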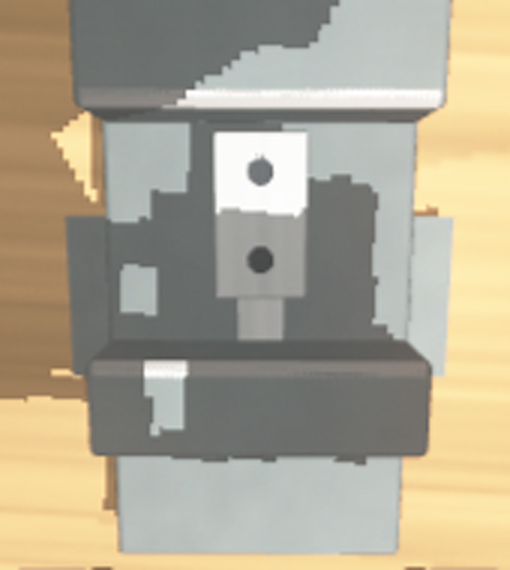

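View pics/t11.png

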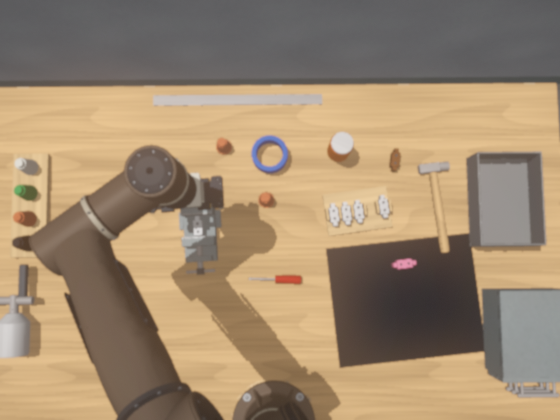

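```bash
python3 - <<'E'
from h import *; import pickle
m=pickle.load(open("w11.pkl","rb"))
h=[px2w("wrist",u,v,.060,m)[:2] for u,v in [(286.3,106.3),(286.3,136.3)]]; print(h)
c=(h[0]+h[1])/2; v=np.array([np.cos(np.radians(3.45)),np.sin(np.radians(3.45))]); 
d=c+.0055*v-np.array([.5538,.2071]); print("offset along/across", d@v, d@np.array([-v[1],v[0]]),np.degrees(np.arctan2(*(h[1]-h[0])[::-1])), np.linalg.norm(h[1]-h[0]))
a=cv2.imread("pics/top0.png").astype(int);b=cv2.imread("pics/t11.png").astype(int)
D=(abs(a-b).max(2)>60).astype(np.uint8); n,_,st,ce=cv2.connectedComponentsWithStats(D)
print([(st[i].tolist()) for i in range(1,n) if st[i][4]>5])
print(get_state()['qd'].round(2)); close_job()
E
```

```text
[array([0.53717963, 0.20610635]), array([0.55971362, 0.20744484])]
offset along/across 0.0001368042269660505 -1.6647453913054675e-06 3.399310285569814 0.02257370473245235
[[40, 146, 183, 274, 19808], [197, 177, 26, 34, 574], [77, 203, 3, 3, 7], [369, 215, 8, 3, 13], [33, 227, 13, 30, 212], [194, 229, 8, 6, 27], [40, 362, 77, 58, 2185], [0, 379, 28, 41, 884]]
[ 0.35 -0.95 -0.38  0.12 -0.06  0.02]
the job is handed in; nothing more can be done
```

The broken spacer is on the vice bed, ready to be clamped, and I handed the job in at about 25 s.

- **Finding it:** it stood in the rack's y = -36 mm slot and had lost the lug nearest the robot. I saw this in the pictures, and the fingers stopped at 53 mm, the broken length.
- **Moving it:** I lifted it by its ends and lowered it until it touched the bare bench (about 5 N). I let go, and the picture showed it standing upright. I then gripped it across its sides (24 mm) and lowered it between the jaws until it touched the bed (about 4.5 N) before opening the fingers.

**Last checks:**
- The wrist picture shows it flat on the bed. It measures under 0.5 mm off the middle between the jaws and along them, and within 0.1° of the vice's direction. The camera calibration is only good to about 2 mm.
- The gripper was well clear, with no contact in the readings I took.
- In the top view the four sound spacers are still in their slots. Comparing it with the first top view, the only changes are the removed spacer, the vice, and the areas covered or shaded by the arm. The arm hid part of the left side of the bench, so I could not confirm everything there.

No check failed or disagreed.

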